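Set the blank in the boring machine and lower its guard

TASK

Push the dark wooden blank on the boring machine's table home, flat on the table with its long side flush against the fence at the back and its end against the square steel end stop, while the guard is still up. Then bring the raised guard down by its bar, slowly and gently with no slam at the bottom, until it rests fully down on its stop posts, and let go of it. Leave the other things on the bench and on the machine where they are.

Things in the scene. Friction and masses are not known exactly. Their poses are not given: they have to be found in the camera images.
- machine: green horizontal boring machine, fixed to the bench. Origin: centre of its underside; x points from its open front to the back, y to its left, z up. Its flat steel table has its top at z = 30 mm, from x = -130 to 55 mm, y = -210 to 210 mm. At x = 55 mm stands the upright fence, 85 mm tall. Two guard stop posts, 20 mm thick, at x = -80, y = +-190 mm, tops at z = 91 mm
- end_stop: square steel end stop, fixed on the machine's table against the fence, near its left or its right end: 45 mm (x) x 25 mm (y) x 40 mm tall, axes parallel to the machine's; origin: centre of its underside
- lock_knob: low round black knob, 24 mm diameter, 16 mm tall, fixed on the table against the fence at the opposite end to the end stop; plays no part, do not confuse with the stop; origin: centre of its underside
- blank: dark wooden blank, loose on the machine's table between knob and end stop and short of the fence: 55 mm (its x) x 150 mm (its y) x 32 mm tall, about 0.2 kg; origin: centre of its underside. When home, its centre is 27.5 mm from the fence face and 87.5 mm along the fence from the end stop's centre
- guard (a joint): angle of the hinged guard (clear panel in a steel frame, 155 mm deep, 400 mm wide, 8 mm thick, about 0.6 kg): 0 = fully down, level, on its stop posts; 1.57 = upright; at most 1.8. Stiff friction hinge: it stays wherever it is left and needs a push or pull of about 1 to 5 N at the bar to move, least near the bottom
- guard_bar (a point): middle of the guard's handle bar: a round bar 12 mm thick along the machine's y, 140 mm long between two arms, 210 mm from the hinge line; the gap between the bar and the panel's edge is 49 mm. Guard down, it is at the front at x = -145 mm of the machine, 95 mm above the bench. Its axes turn with the guard: x points along the panel from the bar towards the hinge
- guard_hinge (a point): middle of the guard's hinge line, which runs along the machine's y above the fence (machine x = 65, z = 95 mm); the guard swings up and back about it
- offcut: small pale pine offcut 35 x 60 x 18 mm lying on the front of the machine's table; leave it alone
- glue: white plastic glue bottle, 56 mm diameter, 170 mm tall, standing on the bench left of the machine; leave it alone
- wrench: steel wrench lying on the bench to the right; leave it alone
- screwdriver: screwdriver lying on the bench to the left; leave it alone
- disc: round wooden disc 120 mm diameter, 25 mm thick, on the bench right of the machine; leave it alone
- batten: pale pine batten 200 x 45 x 30 mm lying on the bench to the left; leave it alone
- jar: glass jar, 70 mm diameter, 90 mm tall, standing on the bench right of the machine; leave it alone
Things that resemble listed ones, but are neither listed nor needed, are in the scene too. Of the things that look like the blank, the largest one is meant.

How it is judged (in metres and radians):
On the way, in this order (a step that is already met when the one before it is completed fails the run):
1. the blank is home on fence and end stop while the guard is still up (x of blank in the frame of machine above 0.0235 m and z of blank in the frame of machine below 0.034 m and y of blank in the frame of end_stop between -0.092 and 0.092 m and angle between the x axis of blank and the x axis of machine, either way round below 0.05 rad and value of joint guard above 1.1 rad), for 0.1 s.
2. the guard is down on its stop posts with the blank home (x of blank in the frame of machine above 0.0235 m and z of blank in the frame of machine below 0.034 m and y of blank in the frame of end_stop between -0.092 and 0.092 m and angle between the x axis of blank and the x axis of machine, either way round below 0.05 rad and value of joint guard below 0.03 rad), for 0.1 s.
At the end, for the whole second after the job is handed in: The blank lies flat on the machine's table at rest, its long side within 4 mm of the fence and parallel to it within 0.05 rad, its end within 4.5 mm of the end stop, and the guard is down within 0.03 rad of its stop (all of step 2 and linear speed of blank below 0.02 m/s); the robot touches nothing.
It fails at once if the guard is slammed onto its stop: it closes faster than 0.8 rad/s in the last 0.35 rad (value of joint guard below 0.35 rad and velocity of joint guard below -0.8 rad/s).
It fails at once if one of the other loose things is moved by more than 30 mm (distance of any of offcut, glue, wrench, screwdriver, disc, batten, jar from where it was at the start of the episode above 0.03 m).
It also fails if it takes over 72 s, if anything falls off the work surface, if the arm or the gripper's body presses on something with over 40 N, if the wrist force passes 120 N, or if a joint passes its speed limit or range.

ROBOT

A 6-joint arm with a two-finger parallel gripper is mounted at the origin on the work surface. World frame = base frame: x ahead of the robot, y to its left, z up, the work surface at z = 0. Lengths are in mm, angles in rad, forces in N, time in s.
With the tool pointing down it reaches from about 350 to 775 mm from the base axis. Payload 7.3 kg.
Tool frame: the origin (TCP) lies on the centre line of the jaws, within the pads' length; the fingertips stand 22 mm ahead of it and the grasp point (between the pads) lies 3 mm ahead of it (bot.finger_overhang is the distance from the TCP to the fingertips, in mm); y points along the fingers, z is the direction in which the jaws open and shut, and the axes are right-handed (so a half turn about y gives the same grasp; the last joint's range is limited). The gripper opens to 92 mm and grips with 3 to 60 N. Pads are 19 mm wide; open, the fingers measure 130 mm over their backs; the gripper's body (75 mm by 190 mm) begins 47 mm behind the grasp point.
Start: joints at [1.169, 0.342, 1.524, -0, 1.275, -0.146], TCP at [132.819, 507.939, 248.741] pointing down, gripper open.
Joint ranges: [-2.53, 2.53], [-0.77, 2.02], [0.04, 2.7], [-1, 4.14], [0.28, 2.66], [-3.11, 3.11]. Speed limits (rad/s): [2.57, 2.57, 3.14, 3.14, 3.14, 3.14].

INTERFACE

Orientations are given as [roll, pitch, yaw] about the fixed x, y, z axes, in that order (R = Rz(yaw) Ry(pitch) Rx(roll)).
In Python, from plant import bot, viewer, find_in, spot_point gives the robot as it stands.
- The arm moves only by the tool send_rows, never from a script. Its argument "moves" is a list of rows, each a list of 3 entries, a list of its own where there are three numbers: the shift along the tool's x, y, z in mm, then the turn, a rotation vector about the tool's x, y, z in degrees, then the finger opening in mm, from 0 to 91.8. A call has 1 to 20 rows; each row shifts and turns the pose as measured when the row begins, along the tool's axes as they then stand; what a row does not reach is not made up. A row lasts 1/8 s, in which the tool goes at most 62.5 mm and 10.7 degrees, less where a joint would pass 70% of its speed; a pose out of reach is approached as far as the arm can. A call with a gripper value outside its range is refused whole. The fingers move at their own pace and stop on an object; the grip force is fixed at half the most. Time passes only in rows, so rows that do not move let the fingers close. It gives the time, the measured TCP pose, the force and the opening at its end, in the units of the state.
- bot.get_obs(): the state, without advancing time (a new reading comes with each control period).
- viewer.capture(name): name is "scene" or "top" or "wrist"; returns the picture (400x640x3 uint8, blue, green, red); there is no depth.
- viewer.camera_model(name): a dict with "fx", "fy", "cx", "cy" (pixels), "rvec" (rotation vector, rad) and "tvec" (3), from world to camera coordinates, as OpenCV has them. Camera axes: x right, y down, z forward; pixel columns grow to the right and rows downward; lengths in mm; the calibration is good to about 2 mm. A picture is of the moment at which its call begins: read the wrist's pose just before it. camera_model takes no time and is no camera call; for the wrist camera it gives the pose at the moment of the call.
- bot.close_job(): hands the job in, once; it reports no verdict.
Trained networks look in the newest picture that a camera, given by its name, has taken for a name from the list of things; names that differ only in an ending like _2 or _b are one class to them, and where a whole thing is asked for, a point or a joint stands for the part that bears it (a point fixed in the world has none). Each returns a list of dicts, best first, with "conf" (0 to 1); they miss things now and then, are a little off and sometimes report something else, mostly with a low value. They report only what shows in the picture. A call takes as long as a camera call. They do not tell look-alikes from the thing itself.
- find_in(camera, thing): "extent" ([centre column, centre row, width, height] in pixels, round what is visible of it).
- spot_point(camera, thing): "point" ([column, row] in pixels: a listed point, or the origin of a listed thing).
The state is a dict: "time": time; "joint_positions": joint angles; "dq": joint speeds; "tau": joint torques, N m; "tool_pos": TCP position; "tcp_rot": TCP orientation; "contact_force": force on the tool from outside, world axes, zero at the start; "moment": the same for the moment, N m; "grip_width": finger opening in mm.
Only numpy, scipy, OpenCV 4.12 (cv2) and the standard library are available. Lean on these libraries where they do the work, as an engineer would, in place of code of your own. Each camera call takes 0.05 s, during which the arm holds its last target.

## Working session

There is one attempt and no reset: what is moved stays moved. The work goes in short steps, Python scripts to look and compute and a tool call to move; the robot and the scene stay as the last step left them, time stands still between calls to the robot, and variables do not carry over. Pictures are saved under pics/ and viewed, and the job is handed in when it is done.

Besides the shell and the picture viewer there is one more tool, called after "Emit:" by a JSON object that holds its "op" and its "data". send_rows: Moves the arm, as the interface text tells. Its arguments: {"type":"object","properties":{"moves":{"type":"array","items":{"type":"array"}}},"required":["moves"]}

```bash
ls; mkdir -p pics
python3 - <<'E'
from plant import bot, viewer, find_in, spot_point
import cv2
print(bot.get_obs())
for n in ("scene","top"):
    im=viewer.capture(n); cv2.imwrite(f"pics/{n}0.png",im)
    print(n,viewer.camera_model(n))
    for t in ("machine","end_stop","lock_knob","blank","guard_bar","guard_hinge","offcut"):
        print(t,[(d['conf'],d['point']) for d in spot_point(n,t)][:3])
    print([(d['conf'],d['extent']) for d in find_in(n,"blank")][:4])
E
```

```text
pics
{'time': 0.0, 'joint_positions': array([ 1.16899258e+00,  3.42732395e-01,  1.52503823e+00, -1.54419903e-05,
        1.27538457e+00, -1.46021004e-01]), 'dq': array([-0.00075815,  0.00103866,  0.00075752,  0.00097527,  0.00048561,
       -0.00163938]), 'tau': array([ 9.24600099e-04, -4.31233943e+01, -2.44222909e+01,  7.19997799e-02,
        5.57714654e-02, -1.28970328e-04]), 'tool_pos': array([132.66978203, 507.5679474 , 248.03251025]), 'tcp_rot': array([-1.57234439e+00,  2.12745535e-04, -2.55778399e-01]), 'contact_force': array([-0.10362171,  0.33337673, -0.40246152]), 'moment': array([-0.00424339, -0.00733823,  0.01482682]), 'grip_width': 91.39954280677615}
scene {'fx': 448.86844986659645, 'fy': 448.86844986659645, 'cx': 318.68176474494413, 'cy': 192.60139896148146, 'rvec': array([ 0.37816493, -2.71786846,  1.24353506]), 'tvec': array([ 437.99086246,  150.42456617, 1260.38140172])}
machine [(0.89, [261.9, 217.5])]
end_stop [(0.73, [219.8, 250.2])]
lock_knob [(0.38, [280.3, 176.1])]
blank [(0.98, [340.7, 263.4]), (0.92, [267.1, 211.4]), (0.92, [315.4, 164.7])]
guard_bar []
guard_
[... 197 characters left out ...]
0.38, [229.3, 172.0, 90.3, 116.6])]
top {'fx': 414.0490781185387, 'fy': 414.0490781185387, 'cx': 318.9980740756609, 'cy': 201.29430916098778, 'rvec': array([ 2.12257718, -2.16545783,  0.14128178]), 'tvec': array([  27.82417805,  498.26353602, 1359.70067739])}
machine [(0.65, [309.2, 168.3])]
end_stop [(0.49, [257.2, 151.8])]
lock_knob [(0.59, [359.5, 162.1]), (0.33, [311.4, 119.3])]
blank [(0.78, [279.0, 244.7]), (0.65, [396.1, 188.8]), (0.6, [448.0, 233.2])]
guard_bar [(0.89, [308.9, 118.5]), (0.48, [192.1, 179.7])]
guard_hinge [(0.67, [313.2, 143.4])]
offcut [(0.66, [267.3, 188.1])]
[(0.84, [397.3, 188.2, 14.6, 32.9]), (0.68, [311.0, 167.7, 45.2, 21.6]), (0.56, [275.6, 248.1, 34.7, 21.8])]
```

Run:
```python
import cv2,numpy as np
a=cv2.imread("pics/scene0.png");b=cv2.imread("pics/top0.png")
cv2.imwrite("pics/sc.png",cv2.resize(a[90:320,150:450],(780,598),interpolation=cv2.INTER_CUBIC))
cv2.imwrite("pics/tc.png",cv2.resize(b[80:290,180:480],(800,560),interpolation=cv2.INTER_CUBIC))
```

```text
(no output)
```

View pics/sc.png

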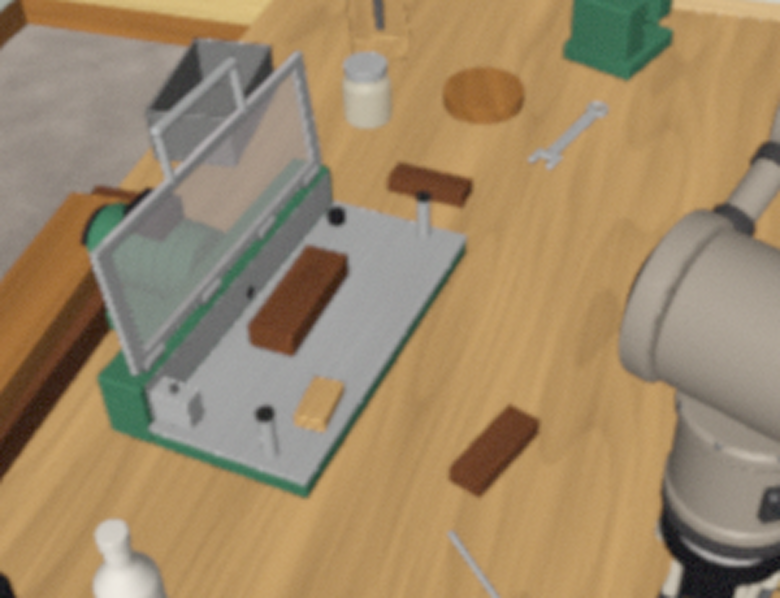

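View pics/tc.png

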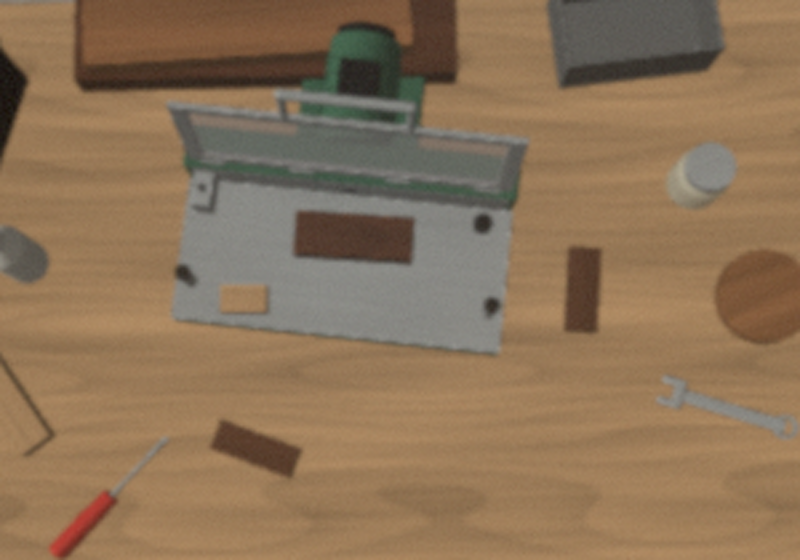

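View pics/scene0.png

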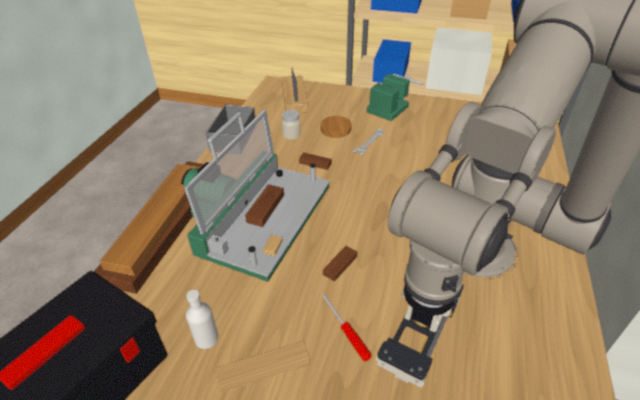

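The blank candidates in the top view are at (313,169) on the machine table, (399,189) right of the machine and (276,248) in front of it. The one on the table at (313,169) is the largest and lies between the knob and the stop, so it is the one meant. Next I fit the machine pose.

```bash
cat > h.py <<'E'
import numpy as np,cv2
from scipy.optimize import least_squares
def K(m): return np.array([[m['fx'],0,m['cx']],[0,m['fy'],m['cy']],[0,0,1]])
def proj(m,P): return cv2.projectPoints(np.array(P,float).reshape(-1,3),m['rvec'],m['tvec'],K(m),None)[0].reshape(-1,2)
def back(m,uv,z):
    R=cv2.Rodrigues(m['rvec'])[0];c=-R.T@m['tvec']
    d=R.T@np.linalg.inv(K(m))@np.array([uv[0],uv[1],1.]);return c+d*(z-c[2])/d[2]
def mw(p,P):
    P=np.array(P,float).reshape(-1,3);c,s=np.cos(p[2]),np.sin(p[2])
    return np.c_[p[0]+c*P[:,0]-s*P[:,1],p[1]+s*P[:,0]+c*P[:,1],P[:,2]]
E
python3 - <<'E'
from plant import viewer
from h import *
T=viewer.camera_model("top");S=viewer.camera_model("scene")
t=lambda x,y:(180+x/800*300,80+y/560*210)
s=lambda x,y:(150+x/780*300,90+y/598*230)
feat=[("T",t(173,320),(-130,210,30)),("T",t(500,353),(-130,-210,30)),("T",t(182,271),(-80,190,91)),("T",t(491,303),(-80,-190,91)),
("S",s(264,413),(-80,190,91)),("S",s(424,197),(-80,-190,91)),("S",s(308,486),(-130,210,30)),("S",s(466,238),(-130,-210,30))]
cam=dict(T=T,S=S)
f=lambda p:np.concatenate([(proj(cam[c],mw(p,P))[0]-uv) for c,uv,P in feat])
r=least_squares(f,[550,0,0],loss='soft_l1');p=r.x;print(p);print(r.fun.reshape(-1,2).round(1))
inv=lambda w:np.array([[np.cos(p[2]),np.sin(p[2])],[-np.sin(p[2]),np.cos(p[2])]])@(w[:2]-p[:2])
for n,uv,z in [("b_bl",t(297,211),62),("b_br",t(414,216),62),("b_fr",t(410,263),62),("b_fl",t(293,254),62),("knob",t(483,223),46),("stopBL",t(195,172),70),("stopBR",t(215,174),70),("stopFR",t(212,210),62),("offBL",t(221,284),48),("offBR",t(268,285),48)]:
    w=back(T,uv,z);print("T",n,w.round(0),inv(w).round(1))
for n,uv,z in [("b_bl",s(251,323),62),("b_br",s(308,248),62),("b_fr",s(348,255),62),("b_fl",s(294,333),62)]:
    w=back(S,uv,z);print("S",n,w.round(0),inv(w).round(1))
# guard angle from bar
bars=[("T",t(345,99)),("S",s(197,96))]
g=lambda a:np.concatenate([proj(cam[c],mw(p,[65-210*np.cos(a[0]),0,95+210*np.sin(a[0])]))[0]-uv for c,uv in bars])
r=least_squares(g,[1.5]);print(r.x,r.fun)
a=r.x[0];print(mw(p,[65-210*np.cos(a),0,95+210*np.sin(a)]))
E
```

```text
[614.36167943  50.71223752 -31.53926169]
[[-1.8 -0.6]
 [-0.9 -0.3]
 [-0.7  0.6]
 [-0.3  0.4]
 [ 0.8 -0.5]
 [-0.4 -1. ]
 [-0.4 -1.6]
 [ 0.6 -1.6]]
T b_bl [640. 108.  62.] [18.2 59.5]
T b_br [630. -39.  62.] [ 26.7 -87.5]
T b_fr [570. -33.  62.] [-33.6 -88.4]
T b_fl [585. 113.  62.] [-37.1  58.3]
T knob [ 623. -127.   46.] [  30.4 -175.5]
T stopBL [691. 235.  70.] [ 53.2 192.2]
T stopBR [688. 210.  70.] [ 53.2 166.8]
T stopFR [643. 215.  62.] [  8.6 166.2]
T offBL [551. 205.  48.] [-81.9 145.6]
T offBR [548. 146.  48.] [-77.1  86.5]
S b_bl [638. 109.  62.] [16.5 60.4]
S b_br [624. -29.  62.] [ 19.3 -77.5]
S b_fr [574. -29.  62.] [-30.2 -84. ]
S b_fl [587. 111.  62.] [-34.8  56.2]
[1.65922563] [-0.84615426  0.48532135 -0.5270009  -0.54867123]
[[697.2730122   40.43418776 304.17946212]]
```

```bash
cat >> h.py <<'E'
from scipy.spatial.transform import Rotation as Ro
MP=np.array([614.36,50.71,-0.1233])
def Rt(t,jx=False):
    t=np.radians(t)
    if jx: M=np.array([[0,0,1.],[1,0,0],[0,-1,0]]).T if False else np.c_[[0,1,0],[0,0,-1],[-1,0,0]].astype(float)
    else: M=np.c_[[np.cos(t),0,np.sin(t)],[np.sin(t),0,-np.cos(t)],[0,1,0]]
    return Ro.from_euler('z',MP[2])*Ro.from_matrix(M)
def cur(o): return Ro.from_euler('xyz',o['tcp_rot'])
def tipm(o):
    w=o['tool_pos']+cur(o).apply([0,22,0]);c,s=np.cos(MP[2]),np.sin(MP[2]);d=w-[MP[0],MP[1],0]
    return np.array([c*d[0]+s*d[1],-s*d[0]+c*d[1],d[2]])
def plan(o,tip=None,tilt=30,jx=False):
    C=cur(o);print('t',o['time'],'tip(machine)',tipm(o).round(1),'F',o['contact_force'].round(1),'w',round(o['grip_width'],1))
    print('rot deg',np.degrees((C.inv()*Rt(tilt,jx)).as_rotvec()).round(1))
    if tip is not None:
        d=mw(MP,np.array(tip,float)-tipm(o))[0]-[MP[0],MP[1],0]
        print('shift tool',C.inv().apply(d).round(1))
E
python3 - <<'E'
from plant import bot
from h import *
o=bot.get_obs();plan(o,(-65,-14,200))
E
```

```text
t 0.9 tip(machine) [-534.1  394.5  226.7] F [-0.1  0.8 -0.4] w 92.1
rot deg [  2.   -7.4 -30. ]
shift tool [ 519.    26.7 -343. ]
```

Emit:
{"op": "send_rows", "data": {"moves": [[[0, 0, 0], [0.7, -2.4, -10], 91], [[0, 0, 0], [0.7, -2.4, -10], 91], [[0, 0, 0], [0.6, -2.4, -10], 91], [[0, 0, 0], [0, 0, 0], 91]]}}

```text
time: 1.4
tool_pos: [134.0, 508.5, 249.3]
tcp_rot: [-1.567, -0.539, -0.127]
contact_force: [0.1, 0.6, 0.2]
grip_width: 90.7
```

Run:
```python
from plant import bot
from h import *
o=bot.get_obs();plan(o,(-65,-14,200))
```

```text
t 1.4 tip(machine) [-521.8  395.2  230.4] F [0.1 0.6 0.2] w 90.7
rot deg [-0.1 -0.2  0.9]
shift tool [ 377.8  259.8 -408.4]
```

Emit:
{"op": "send_rows", "data": {"moves": [[[31, 21, -34], [0, 0, 0], 91], [[31, 21, -34], [0, 0, 0], 91], [[31, 21, -34], [0, 0, 0], 91], [[31, 21, -34], [0, 0, 0], 91], [[31, 21, -34], [0, 0, 0], 91], [[31, 21, -34], [0, 0, 0], 91], [[31, 21, -34], [0, 0, 0], 91], [[31, 21, -34], [0, 0, 0], 91], [[31, 21, -34], [0, 0, 0], 91], [[31, 21, -34], [0, 0, 0], 91], [[31, 21, -34], [0, 0, 0], 91], [[0, 0, 0], [0, 0, 0], 91]]}}

```text
time: 2.9
tool_pos: [510.5, 65.4, 226.7]
tcp_rot: [-1.532, -0.539, -0.173]
contact_force: [-0.6, -1.2, 0.1]
grip_width: 91.4
```

Run:
```python
from plant import bot,viewer
from h import *
o=bot.get_obs();plan(o,(-65,-14,42))
im=viewer.capture("wrist");cv2.imwrite("pics/w1.png",im)
im=viewer.capture("scene");cv2.imwrite("pics/s1.png",cv2.resize(im[90:320,150:450],(780,598)))
```

```text
t 2.9 tip(machine) [-93.6   2.1 207.8] F [-0.6 -1.2  0.1] w 91.4
rot deg [-0.8 -2.4  0.9]
shift tool [-59.9 156.7 -20.7]
```

View pics/w1.png

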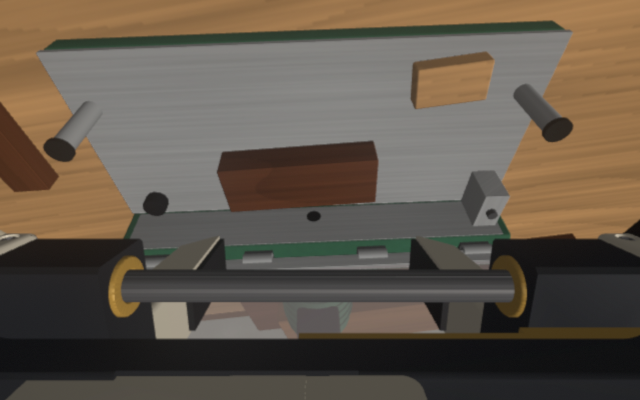

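View pics/s1.png

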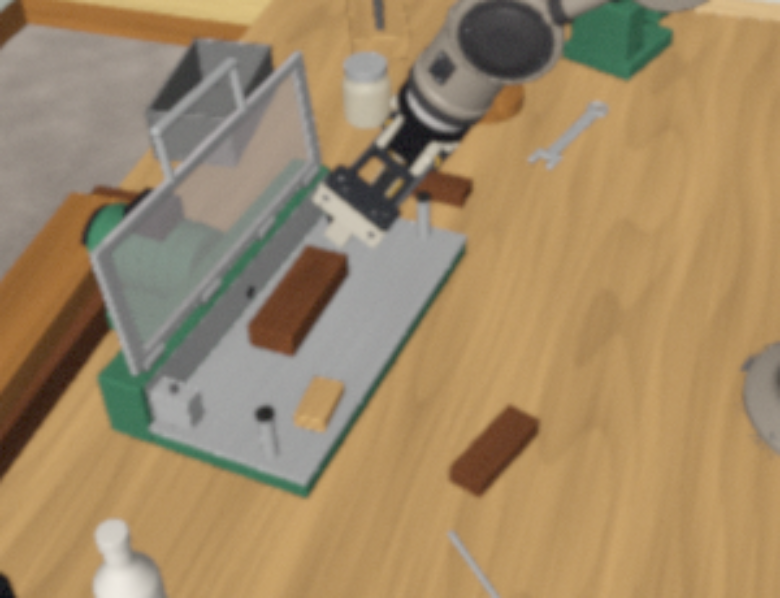

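Run:
```python
from plant import bot,viewer
from h import *
im=cv2.imread("pics/w1.png")
cv2.imwrite("pics/w1c.png",cv2.resize(im[120:250,120:520],(800,260),interpolation=cv2.INTER_CUBIC))
W=viewer.camera_model("wrist")
feat=[((51,52),(-130,-210,30)),((571,33),(-130,210,30)),((60,149),(-80,-190,91)),((557,128),(-80,190,91))]
f=lambda p:np.concatenate([(proj(W,mw(p,P))[0]-uv) for uv,P in feat])
r=least_squares(f,MP);p=r.x;print(p,f(p).round(1),f(MP).round(1))
inv=lambda w:np.array([[np.cos(p[2]),np.sin(p[2])],[-np.sin(p[2]),np.cos(p[2])]])@(w[:2]-p[:2])
for n,uv,z in [("fr",(219,172),62),("fl",(377,158),62),("br",(231,210),62),("bl",(378,202),62),("frbot",(222,153),30),("flbot",(375,142),30)]:
    print(n,inv(back(W,uv,z)).round(1))
print(W['rvec'],W['tvec'])
```

```text
[ 6.14076187e+02  5.38442560e+01 -1.25485315e-01] [-11.7   1.9   5.4   0.9   2.8   3.5   4.    5.2] [-15.2   3.5   1.    1.3  -0.7   4.8  -0.4   5.7]
fr [-30.5 -87.5]
fl [-39.7  57.5]
br [ 20.8 -86.9]
bl [17.6 64.3]
frbot [-28.  -90.4]
flbot [-34.1  61. ]
[-1.877646   -1.59419616 -0.70854877] [-148.88580889 -470.40480131  -48.91602639]
```

View pics/w1c.png

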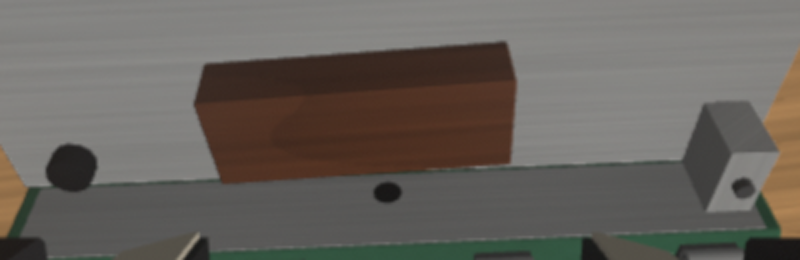

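Emit:
{"op": "send_rows", "data": {"moves": [[[-30, 40, -10], [-0.8, -2.4, 0.9], 91], [[-30, 40, -10], [0, 0, 0], 91], [[0, 30, 0], [0, 0, 0], 91], [[0, 20, 0], [0, 0, 0], 91], [[0, 0, 0], [0, 0, 0], 91]]}}

```text
time: 3.62
tool_pos: [528.1, 60.5, 120.4]
tcp_rot: [-1.588, -0.468, -0.117]
contact_force: [-0.4, 0.4, -0.2]
grip_width: 90.9
```

```bash
sed -i 's/50.71,-0.1233/52.0,-0.124/' h.py
python3 - <<'E'
from plant import bot,viewer
from h import *
o=bot.get_obs();plan(o,(-65,-14,42))
E
```

```text
t 3.625 tip(machine) [-76.7  -2.5 100.8] F [-0.4  0.4 -0.2] w 90.9
rot deg [ 0.8  0.4 -3.2]
shift tool [-16.1  57.9 -10.5]
```

Emit:
{"op": "send_rows", "data": {"moves": [[[-7, 25, -5], [0.8, 0.4, -3.2], 91], [[-7, 20, -5], [0, 0, 0], 91], [[-4, 14, 0], [0, 0, 0], 91], [[0, 0, 0], [0, 0, 0], 91]]}}

```text
time: 4.12
tool_pos: [552.7, 61.1, 101.4]
tcp_rot: [-1.597, -0.457, -0.124]
contact_force: [-0.0, 0.9, -0.7]
grip_width: 91.2
```

Run:
```python
from plant import bot,viewer
from h import *
o=bot.get_obs();plan(o,(-7.8,-14,40))
im=viewer.capture("scene");cv2.imwrite("pics/s2.png",cv2.resize(im[90:320,150:450],(780,598)))
```

```text
t 4.125 tip(machine) [-52.6   0.9  81.7] F [-0.   0.9 -0.7] w 91.2
rot deg [ 1.5  0.1 -3.8]
shift tool [ 21.8  57.5 -13.3]
```

View pics/s2.png

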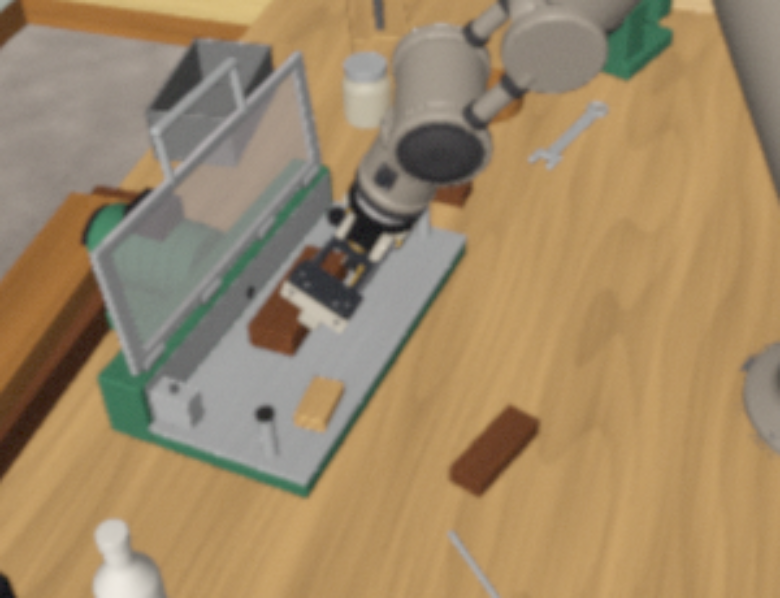

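Run:
```python
from plant import bot
print(bot.get_obs()['joint_positions'].round(3), [x for x in dir(bot) if x[0]!='_'])
```

```text
[ 0.02   0.428  1.994 -0.326  0.284 -1.128] ['Unreachable', 'close_job', 'finger_overhang', 'get_obs']
```

Emit:
{"op": "send_rows", "data": {"moves": [[[0, -5, 0], [0.7, 0, 7], 91], [[0, 0, 0], [0.7, 0, 7], 91], [[0, 0, 0], [0, 0, 0], 91]]}}

```text
time: 4.55
tool_pos: [548.5, 62.2, 106.0]
tcp_rot: [-1.569, -0.205, -0.126]
contact_force: [-0.1, 0.7, -0.0]
grip_width: 90.9
```

Run:
```python
from plant import bot,viewer
from h import *
o=bot.get_obs();plan(o,(-62,-14,39),12);print(o['joint_positions'].round(2))
```

```text
t 4.55 tip(machine) [-62.1   2.   84.5] F [-0.1  0.7 -0. ] w 90.9
rot deg [-0.1 -0.1 -0.3]
shift tool [ -9.1  44.5 -16. ]
[-0.01  0.46  1.8  -0.03  0.67 -1.44]
```

Emit:
{"op": "send_rows", "data": {"moves": [[[-4, 16, -8], [0, 0, 0], 91], [[-4, 15, -8], [0, 0, 0], 91], [[-2, 13, 0], [0, 0, 0], 91], [[0, 0, 0], [0, 0, 0], 91]]}}

```text
time: 5.05
tool_pos: [543.3, 46.5, 59.0]
tcp_rot: [-1.571, -0.211, -0.125]
contact_force: [0.4, 0.3, 0.5]
grip_width: 90.8
```

Run:
```python
from plant import bot,viewer
from h import *
o=bot.get_obs();plan(o,(-12,-14,39),12);print(o['joint_positions'].round(2))
im=viewer.capture("wrist");cv2.imwrite("pics/w3.png",im)
```

```text
t 5.05 tip(machine) [-65.3 -14.3  37.5] F [0.4 0.3 0.5] w 90.8
rot deg [ 0.  -0.1  0.1]
shift tool [52.4  9.6  0.4]
[-0.05  0.53  1.87 -0.03  0.53 -1.46]
```

View pics/w3.png

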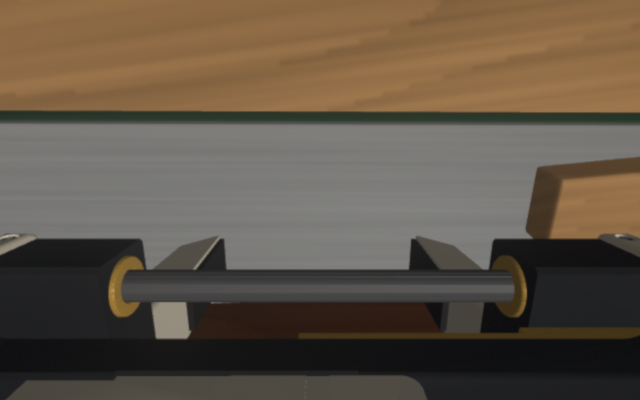

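Emit:
{"op": "send_rows", "data": {"moves": [[[6, 1, 0], [0, 0, 0], 91], [[6, 1, 0], [0, 0, 0], 91], [[6, 1, 0], [0, 0, 0], 91], [[5, 1, 0], [0, 0, 0], 91], [[5, 1, 0], [0, 0, 0], 91], [[5, 1, 0], [0, 0, 0], 91], [[5, 1, 0], [0, 0, 0], 91], [[5, 1, 0], [0, 0, 0], 91], [[0, 0, 0], [0, 0, 0], 91]]}}

```text
time: 6.22
tool_pos: [590.6, 41.3, 62.1]
tcp_rot: [-1.571, -0.213, -0.125]
contact_force: [0.5, -0.2, -0.7]
grip_width: 90.7
```

Run:
```python
from plant import bot,viewer
from h import *
o=bot.get_obs();plan(o,(-9,-14,39),12)
im=viewer.capture("scene");cv2.imwrite("pics/s4.png",cv2.resize(im[130:280,180:360],(720,600)))
im=viewer.capture("top");cv2.imwrite("pics/t4.png",cv2.resize(im[130:220,230:390],(800,450)))
```

```text
t 6.225 tip(machine) [-17.6 -13.6  40.6] F [ 0.5 -0.2 -0.7] w 90.7
rot deg [ 0.  -0.   0.2]
shift tool [ 8.1  3.4 -0.4]
```

View pics/s4.png

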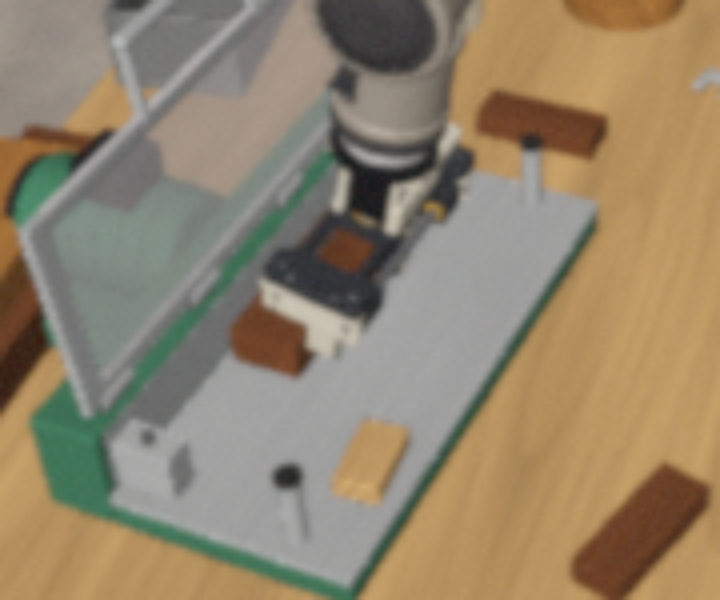

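View pics/t4.png

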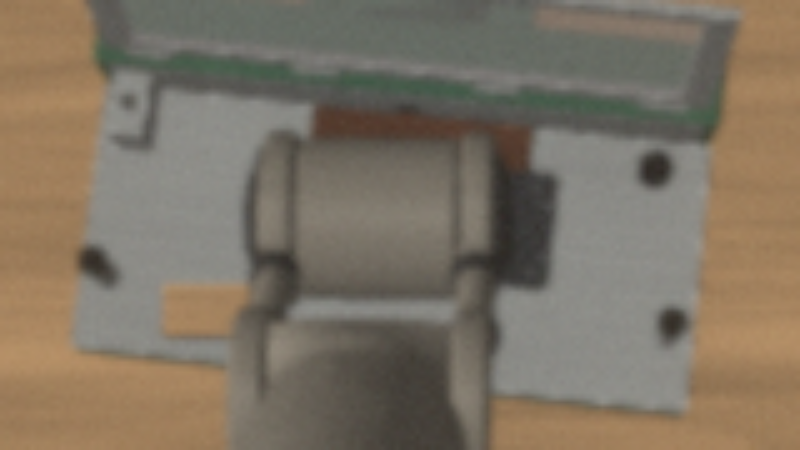

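Emit:
{"op": "send_rows", "data": {"moves": [[[4, 1, 0], [0, 0, 0], 91], [[3, 1, 0], [0, 0, 0], 91], [[3, 1, 0], [0, 0, 0], 91]]}}

```text
time: 6.7
tool_pos: [599.2, 40.3, 61.2]
tcp_rot: [-1.571, -0.209, -0.125]
contact_force: [-11.4, 3.0, 10.7]
grip_width: 90.9
```

Emit:
{"op": "send_rows", "data": {"moves": [[[3, 0.7, 0], [0, 0, 0], 91], [[3, 0.7, 0], [0, 0, 0], 91]]}}

```text
time: 6.95
tool_pos: [599.6, 40.4, 59.8]
tcp_rot: [-1.572, -0.195, -0.125]
contact_force: [-13.7, 0.7, 10.6]
grip_width: 91.1
```

Run:
```python
from plant import bot,viewer
from h import *
o=bot.get_obs();plan(o,(-9,-14,39),12)
```

```text
t 6.95 tip(machine) [ -8.9 -13.4  38.2] F [-13.7   0.7  10.6] w 91.1
rot deg [ 0.1 -0.1 -0.8]
shift tool [ 0.1 -0.8 -0.6]
```

Emit:
{"op": "send_rows", "data": {"moves": [[[-12, -2, 0], [0, 0, 0], 91], [[0, -40, 0], [0, 0, 0], 0], [[0, -40, -30], [0, 0, 0], 0], [[0, 0, -40], [0, 0, 0], 0], [[0, 0, -40], [0, 0, 0], 0], [[0, 0, 0], [0, 0, 0], 0]]}}

```text
time: 7.7
tool_pos: [558.6, -67.8, 141.1]
tcp_rot: [-1.574, -0.203, -0.122]
contact_force: [-0.6, 0.8, 0.2]
grip_width: 45.4
```

Run:
```python
from plant import bot,viewer
from h import *
o=bot.get_obs();plan(o,(18,-128,80),14)
im=viewer.capture("scene");cv2.imwrite("pics/s5.png",cv2.resize(im[130:280,180:360],(720,600)))
im=viewer.capture("top");cv2.imwrite("pics/t5.png",cv2.resize(im[130:220,230:390],(800,450)))
```

```text
t 7.7 tip(machine) [ -36.1 -125.8  119.5] F [-0.6  0.8  0.2] w 45.4
rot deg [ 0.1  0.1 -2.4]
shift tool [45.  49.6 -2.1]
```

View pics/t5.png

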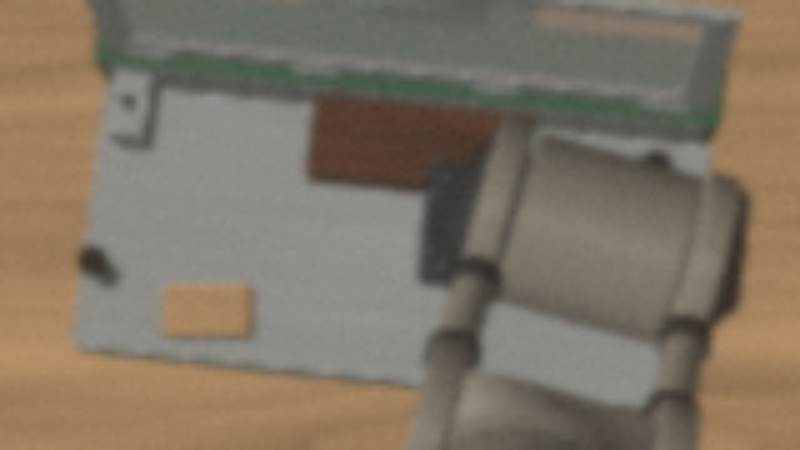

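View pics/s5.png

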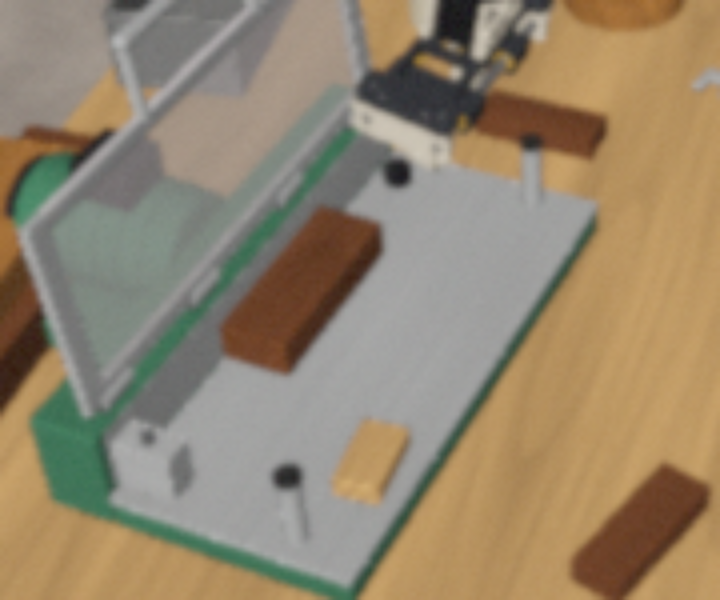

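Emit:
{"op": "send_rows", "data": {"moves": [[[22, 10, -3], [0, 0, -1.2], 0], [[23, 10, -2], [0, 0, -1.2], 0], [[0, 25, 0], [0, 0, 0], 0], [[0, 20, 0], [0, 0, 0], 0], [[0, 0, 0], [0, 0, 0], 0], [[0, 0, 0], [0, 0, 0], 0]]}}

```text
time: 8.55
tool_pos: [619.2, -69.9, 85.3]
tcp_rot: [-1.572, -0.245, -0.112]
contact_force: [0.4, 0.7, 0.3]
grip_width: 0.6
```

Run:
```python
from plant import bot,viewer
from h import *
o=bot.get_obs();plan(o,(20,-128,42),14)
im=viewer.capture("scene");cv2.imwrite("pics/s6.png",cv2.resize(im[130:280,180:360],(720,600)))
```

```text
t 8.55 tip(machine) [  25.2 -120.3   63.9] F [0.4 0.7 0.3] w 0.6
rot deg [-0.1  0.6  0. ]
shift tool [-10.5  20.   -7.6]
```

View pics/s6.png

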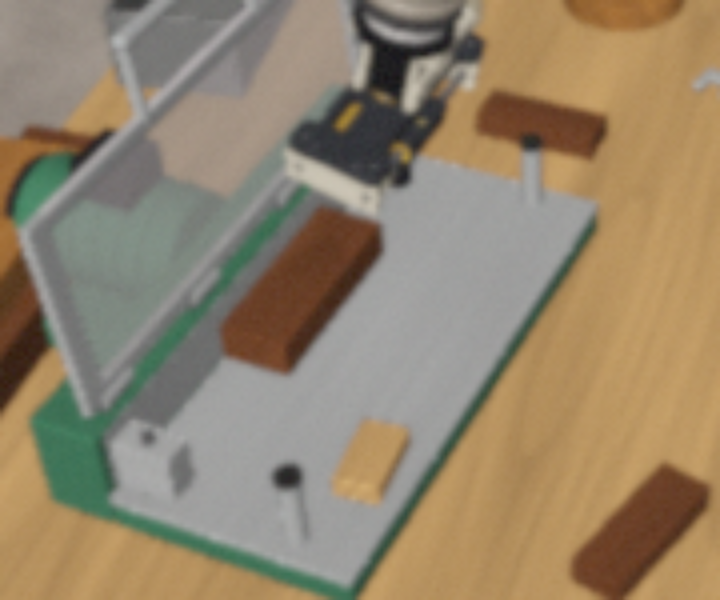

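Emit:
{"op": "send_rows", "data": {"moves": [[[-5, 10, -6], [0, 0.6, 0], 0], [[-5, 10, 0], [0, 0, 0], 0], [[0, 0, 0], [0, 0, 0], 0]]}}

```text
time: 8.98
tool_pos: [613.3, -75.7, 63.3]
tcp_rot: [-1.569, -0.247, -0.124]
contact_force: [-0.4, -0.3, -0.7]
grip_width: 0.5
```

Run:
```python
from plant import bot,viewer
from h import *
o=bot.get_obs();plan(o,(18,-2,42),14)
im=viewer.capture("wrist");cv2.imwrite("pics/w7.png",im)
```

```text
t 8.975 tip(machine) [  20.1 -126.8   42. ] F [-0.4 -0.3 -0.7] w 0.5
rot deg [-0.1 -0.   0.1]
shift tool [ -2.   -0.3 124.8]
```

View pics/w7.png

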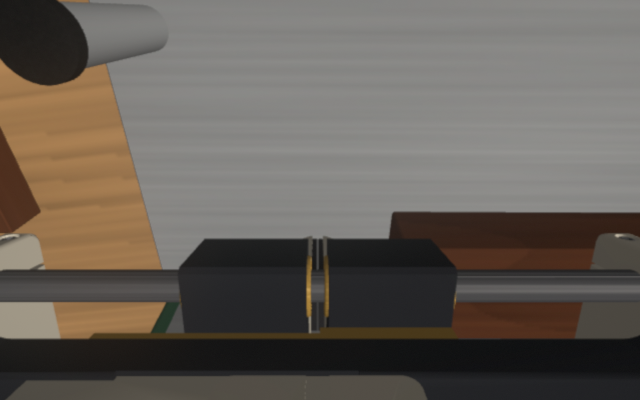

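Emit:
{"op": "send_rows", "data": {"moves": [[[0, 0, 8], [0, 0, 0], 0], [[0, 0, 8], [0, 0, 0], 0], [[0, 0, 8], [0, 0, 0], 0], [[0, 0, 8], [0, 0, 0], 0], [[0, 0, 8], [0, 0, 0], 0], [[0, 0, 8], [0, 0, 0], 0], [[0, 0, 8], [0, 0, 0], 0], [[0, 0, 8], [0, 0, 0], 0], [[0, 0, 8], [0, 0, 0], 0], [[0, 0, 0], [0, 0, 0], 0]]}}

```text
time: 10.28
tool_pos: [623.6, 1.1, 64.6]
tcp_rot: [-1.57, -0.249, -0.123]
contact_force: [0.6, -0.4, -0.4]
grip_width: 0.4
```

Run:
```python
from plant import bot,viewer
from h import *
o=bot.get_obs();plan(o,(18,-2,42),14)
im=viewer.capture("scene");cv2.imwrite("pics/s8.png",cv2.resize(im[130:280,180:360],(720,600)))
```

```text
t 10.275 tip(machine) [ 20.9 -49.3  43.3] F [ 0.6 -0.4 -0.4] w 0.4
rot deg [-0.1  0.1  0.3]
shift tool [-3.1  0.6 47.3]
```

View pics/s8.png

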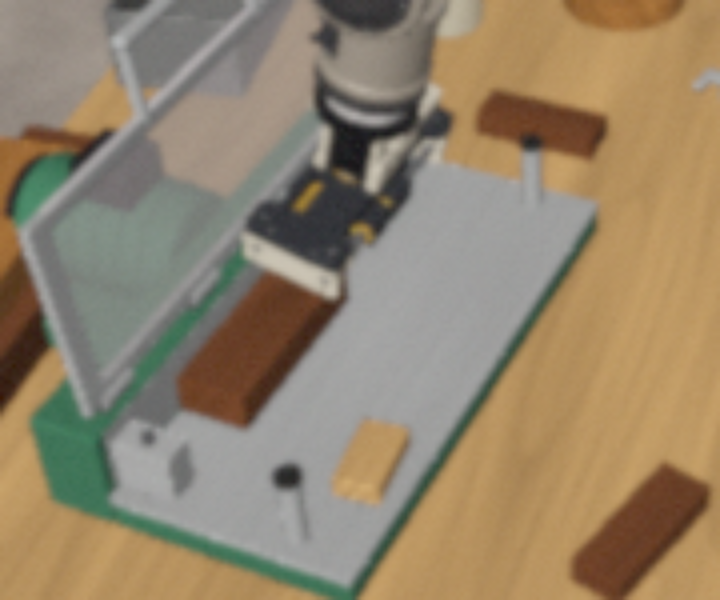

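The push is sliding the blank along the fence as intended. About 47 mm are left.

Emit:
{"op": "send_rows", "data": {"moves": [[[0, 0, 8], [0, 0, 0], 0], [[0, 0, 8], [0, 0, 0], 0], [[0, 0, 8], [0, 0, 0], 0], [[0, 0, 8], [0, 0, 0], 0], [[0, 0, 5], [0, 0, 0], 0], [[0, 0, 4], [0, 0, 0], 0], [[0, 0, 4], [0, 0, 0], 0]]}}

```text
time: 11.2
tool_pos: [629.4, 47.8, 64.6]
tcp_rot: [-1.57, -0.249, -0.124]
contact_force: [-0.3, -1.8, -0.2]
grip_width: 0.5
```

Run:
```python
from plant import bot,viewer
from h import *
o=bot.get_obs();plan(o,(18,-2,42),14)
im=viewer.capture("scene");cv2.imwrite("pics/s9.png",cv2.resize(im[130:280,180:360],(720,600)))
```

```text
t 11.2 tip(machine) [20.8 -2.3 43.3] F [-0.3 -1.8 -0.2] w 0.5
rot deg [-0.   0.   0.2]
shift tool [-3.1  0.6  0.3]
```

View pics/s9.png

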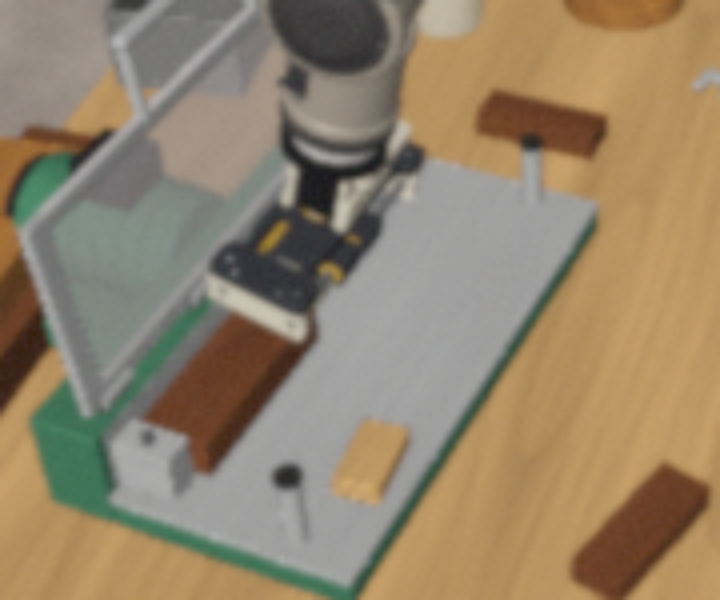

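Almost there. I continue in small steps until the force rises.

Emit:
{"op": "send_rows", "data": {"moves": [[[0, 0, 4], [0, 0, 0], 0], [[0, 0, 3], [0, 0, 0], 0]]}}

```text
time: 11.5
tool_pos: [629.9, 52.1, 64.6]
tcp_rot: [-1.575, -0.248, -0.123]
contact_force: [-4.3, -25.3, 3.2]
grip_width: 0.1
```

Emit:
{"op": "send_rows", "data": {"moves": [[[0, 0, 3], [0, 0, 0], 0], [[0, 0, 3], [0, 0, 0], 0]]}}

```text
time: 11.75
tool_pos: [629.9, 52.0, 64.8]
tcp_rot: [-1.583, -0.245, -0.123]
contact_force: [-4.2, -15.2, 3.0]
grip_width: 0.6
```

Emit:
{"op": "send_rows", "data": {"moves": [[[0, 0, -8], [0, 0, 0], 0], [[0, -40, 0], [0, 0, 0], 0], [[0, -40, 0], [0, 0, 0], 60], [[-25, -5, 35], [0, 0, 0], 91], [[-20, 0, 40], [0, 0, 0], 91], [[0, 0, 0], [0, 0, 0], 91], [[0, 0, 0], [0, 0, 0], 91]]}}

```text
time: 12.62
tool_pos: [574.7, 128.7, 138.9]
tcp_rot: [-1.579, -0.249, -0.127]
contact_force: [-1.1, -0.3, 0.0]
grip_width: 45.7
```

Run:
```python
from plant import bot,viewer
from h import *
o=bot.get_obs();plan(o,(-33,72,40),12)
im=viewer.capture("scene");cv2.imwrite("pics/s10.png",cv2.resize(im[130:280,180:360],(720,600)))
im=viewer.capture("wrist");cv2.imwrite("pics/w10.png",im)
```

```text
t 12.625 tip(machine) [-43.4  71.  117.6] F [-1.1 -0.3  0. ] w 45.7
rot deg [ 0.5 -0.2  2.3]
shift tool [-9.1 77.7  1.6]
```

View pics/s10.png

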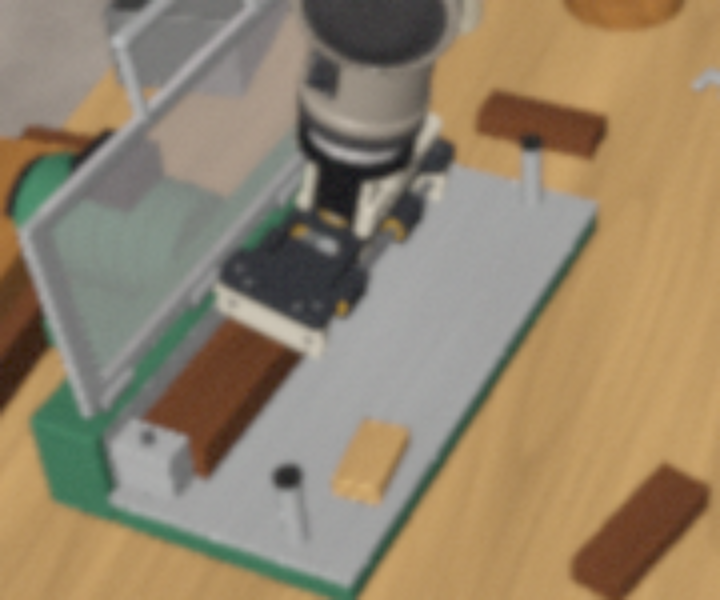

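View pics/w10.png

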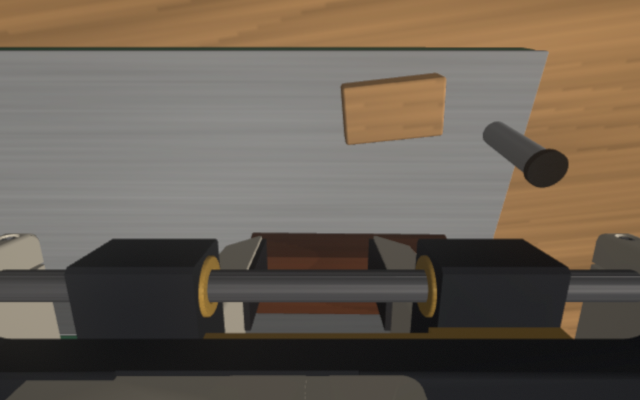

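Emit:
{"op": "send_rows", "data": {"moves": [[[-4, 20, 0], [0.5, 0, 2.3], 91], [[-4, 20, 0], [0, 0, 0], 91], [[-2, 20, 0], [0, 0, 0], 91], [[0, 15, 0], [0, 0, 0], 91], [[0, 0, 0], [0, 0, 0], 91]]}}

```text
time: 13.35
tool_pos: [584.2, 122.6, 61.4]
tcp_rot: [-1.569, -0.209, -0.135]
contact_force: [0.1, 0.3, 0.1]
grip_width: 90.6
```

Run:
```python
from plant import bot,viewer
from h import *
o=bot.get_obs();plan(o,(-12,72,40),12)
```

```text
t 13.35 tip(machine) [-34.1  66.4  39.9] F [0.1 0.3 0.1] w 90.6
rot deg [ 0.  -0.6 -0. ]
shift tool [21.6  4.5  5.9]
```

Emit:
{"op": "send_rows", "data": {"moves": [[[7, 1.5, 3], [0, -0.6, 0], 91], [[7, 1.5, 2], [0, 0, 0], 91], [[5, 1, 0], [0, 0, 0], 91], [[4, 1, 0], [0, 0, 0], 91], [[4, 1, 0], [0, 0, 0], 91], [[3, 0.7, 0], [0, 0, 0], 91], [[3, 0.7, 0], [0, 0, 0], 91]]}}

```text
time: 14.22
tool_pos: [610.5, 124.7, 62.2]
tcp_rot: [-1.574, -0.188, -0.124]
contact_force: [-12.2, 1.2, 9.1]
grip_width: 91.0
```

Run:
```python
from plant import bot,viewer
from h import *
o=bot.get_obs();plan(o,(-9,72,40),12)
```

```text
t 14.225 tip(machine) [-8.7 71.6 40.6] F [-12.2   1.2   9.1] w 91.0
rot deg [ 0.2  0.  -1.2]
shift tool [-0.4  0.5  0.4]
```

Emit:
{"op": "send_rows", "data": {"moves": [[[-15, -3, 0], [0, 0, 0], 91], [[0, -30, 0], [0, 0, 0], 91], [[-6, -40, -10], [0, 0, 4], 91], [[0, -50, -20], [0, 0, 8], 91], [[0, -50, -20], [0, 4, 0], 91], [[0, -50, -20], [0, 10, 0], 91], [[0, -40, 0], [0, 10, 0], 91], [[0, 0, 0], [0, 10, 0], 91], [[0, 0, 0], [0, 0, 0], 91]]}}

```text
time: 15.35
tool_pos: [562.9, 60.2, 326.5]
tcp_rot: [-1.584, 0.012, -0.733]
contact_force: [-0.5, 0.5, -0.3]
grip_width: 91.1
```

```bash
python3 - <<'E'
s=open('h.py').read()
i=s.index("    if jx: M=");j=s.index("\n",i)
s=s[:i]+"    if jx: M=np.c_[[0,-1,0],[0,0,-1],[1,0,0]].astype(float)"+s[j:]
open('h.py','w').write(s)
E
python3 - <<'E'
from plant import bot,viewer,spot_point
from h import *
o=bot.get_obs();plan(o,(-20,0,345),0,True);print(o['joint_positions'].round(2))
for n in("scene","top"):
    im=viewer.capture(n);cv2.imwrite(f"pics/{n}11.png",im)
    print(spot_point(n,"guard_bar"),spot_point(n,"blank"))
E
python3 - <<'E'
import cv2
im=cv2.imread("pics/scene11.png");cv2.imwrite("pics/s11.png",cv2.resize(im[90:280,160:360],(632,600)))
E
```

```text
t 15.35 tip(machine) [-52.5   1.7 304.5] F [-0.5  0.5 -0.3] w 91.1
rot deg [ 1.  55.1 -0.3]
shift tool [ 27.2 -41.1  16.7]
[-0.03  0.38  1.25 -0.    1.53 -0.87]
[{'point': [225.6, 127.2], 'conf': 0.68}] [{'point': [339.1, 263.1], 'conf': 0.79}, {'point': [238.0, 231.0], 'conf': 0.74}, {'point': [315.6, 165.1], 'conf': 0.73}]
[{'point': [224.2, 262.1], 'conf': 0.41}] [{'point': [396.1, 187.9], 'conf': 0.81}, {'point': [281.8, 157.4], 'conf': 0.69}, {'point': [309.9, 170.2], 'conf': 0.44}, {'point': [311.6, 144.4], 'conf': 0.3}, {'point': [270.3, 191.3], 'conf': 0.22}]
```

View pics/s11.png

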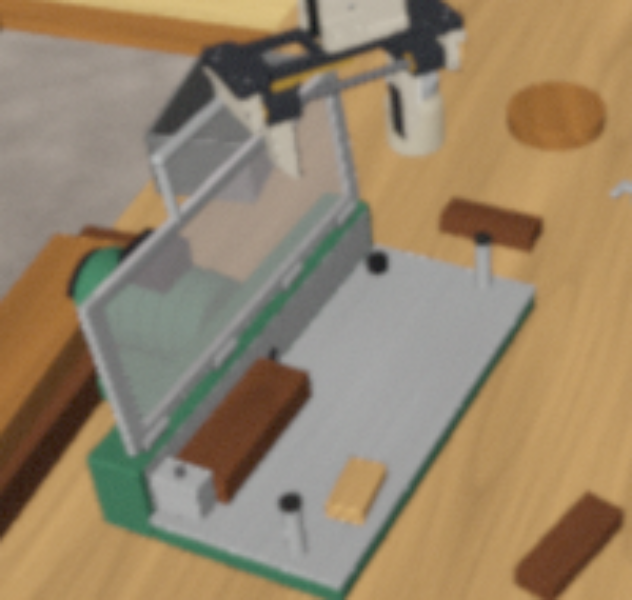

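View pics/top11.png

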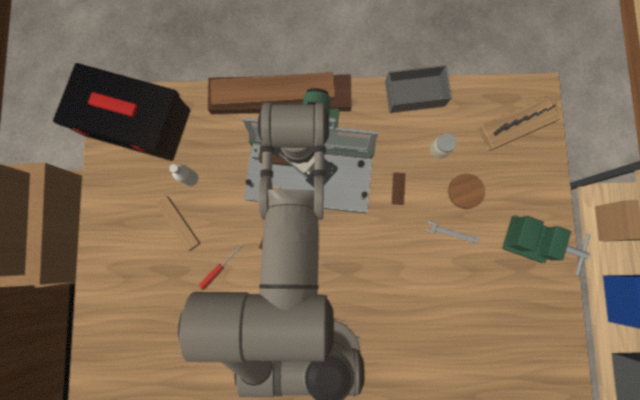

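Emit:
{"op": "send_rows", "data": {"moves": [[[0, -25, 0], [0.3, 9.5, 0], 91], [[0, -20, 0], [0.3, 9.5, 0], 91], [[0, -10, 0], [0.3, 9.5, 0], 91], [[0, 0, 0], [0, 9.5, 0], 91], [[0, 0, 0], [0, 9.5, 0], 91], [[0, 0, 0], [0, 7.5, 0], 91], [[0, 0, 0], [0, 0, 0], 91]]}}

```text
time: 16.52
tool_pos: [563.2, 61.0, 378.8]
tcp_rot: [-1.585, 0.005, -1.714]
contact_force: [-0.2, -0.1, -0.0]
grip_width: 91.0
```

Run:
```python
from plant import bot,viewer,spot_point
from h import *
o=bot.get_obs();plan(o,(83,0,345),0,True);print(o['joint_positions'].round(2))
W=viewer.camera_model("wrist")
im=viewer.capture("wrist");cv2.imwrite("pics/w12.png",im)
print(spot_point("wrist","guard_bar"))
for a in (1.5,1.66):
    print(a,proj(W,mw(MP,[[65-210*np.cos(a),y,95+210*np.sin(a)] for y in(-70,0,70)])).round(0).tolist())
```

```text
t 16.525 tip(machine) [-52.1   2.7 356.8] F [-0.2 -0.1 -0. ] w 91.0
rot deg [ 0.8 -1.1 -0.3]
shift tool [  0.3   9.9 135.3]
[-0.03  0.37  1.13  0.01  1.65  0.11]
[{'point': [536.0, 225.8], 'conf': 0.56}]
1.5 [[469.0, 321.0], [479.0, 224.0], [491.0, 110.0]]
1.66 [[518.0, 320.0], [532.0, 223.0], [549.0, 109.0]]
```

View pics/w12.png

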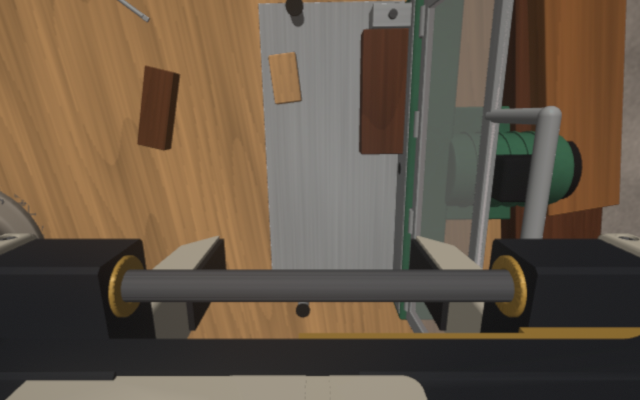

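Emit:
{"op": "send_rows", "data": {"moves": [[[0, 0, 35], [0, -1, 0], 91], [[0, 0, 35], [0, 0, 0], 91], [[0, 0, 35], [0, 0, 0], 91], [[0, 0, 30], [0, 0, 0], 91], [[0, 0, 0], [0, 0, 0], 91]]}}

```text
time: 17.25
tool_pos: [700.4, 44.1, 375.5]
tcp_rot: [-1.586, 0.006, -1.68]
contact_force: [-0.7, -0.1, -0.6]
grip_width: 90.6
```

Run:
```python
from plant import bot,viewer,spot_point
from h import *
o=bot.get_obs();plan(o,(84,0,284),0,True);print(o['joint_positions'].round(2))
W=viewer.camera_model("wrist")
im=viewer.capture("wrist");cv2.imwrite("pics/w13.png",im)
print(spot_point("wrist","guard_bar"))
for a in (1.5,1.66):
    print(a,proj(W,mw(MP,[[65-210*np.cos(a),y,95+210*np.sin(a)] for y in(0,70)])).round(0).tolist())
```

```text
t 17.25 tip(machine) [ 86.    3.  353.5] F [-0.7 -0.1 -0.6] w 90.6
rot deg [ 0.9  0.8 -0.3]
shift tool [ 3.3 69.5 -1. ]
[-0.05  0.69  0.6   0.01  1.86  0.06]
[{'point': [317.7, 233.1], 'conf': 0.93}]
1.5 [[262.0, 227.0], [259.0, 113.0]]
1.66 [[315.0, 228.0], [317.0, 114.0]]
```

View pics/w13.png

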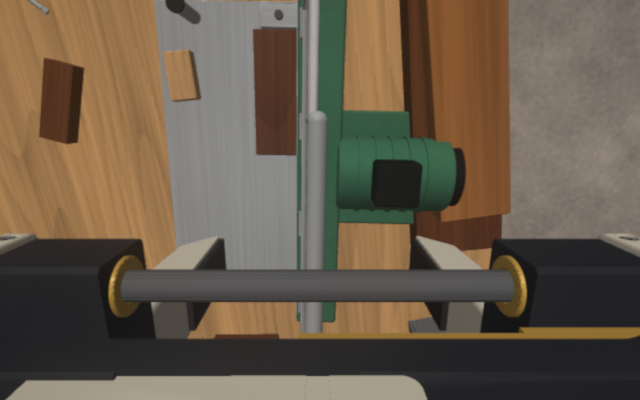

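Emit:
{"op": "send_rows", "data": {"moves": [[[0, 25, -1], [0, 0, 0], 91], [[0, 25, 0], [0, 0, 0], 91], [[0, 17, 0], [0, 0, 0], 60], [[0, 0, 0], [0, 0, 0], 0], [[0, 0, 0], [0, 0, 0], 0], [[0, 0, 0], [0, 0, 0], 0], [[0, 0, 0], [0, 0, 0], 0], [[0, 0, 0], [0, 0, 0], 0], [[0, 0, 0], [0, 0, 0], 0], [[0, 0, 0], [0, 0, 0], 0], [[0, 0, 0], [0, 0, 0], 0], [[0, 0, 0], [0, 0, 0], 0]]}}

```text
time: 18.85
tool_pos: [693.9, 46.9, 319.4]
tcp_rot: [-1.569, 0.008, -1.674]
contact_force: [1.2, -0.4, 1.1]
grip_width: 11.0
```

Run:
```python
from plant import bot,viewer,spot_point
from h import *
o=bot.get_obs();plan(o,(84,0,284),0,True);print(o['joint_positions'].round(2))
im=viewer.capture("scene");cv2.imwrite("pics/s14.png",cv2.resize(im[90:280,160:360],(632,600)))
```

```text
t 18.85 tip(machine) [ 79.6   4.9 297.4] F [ 1.2 -0.4  1.1] w 11.0
rot deg [-0.1  1.2 -0.4]
shift tool [ 5.1 13.3  4.3]
[-0.05  0.65  0.82  0.01  1.67  0.06]
```

View pics/s14.png

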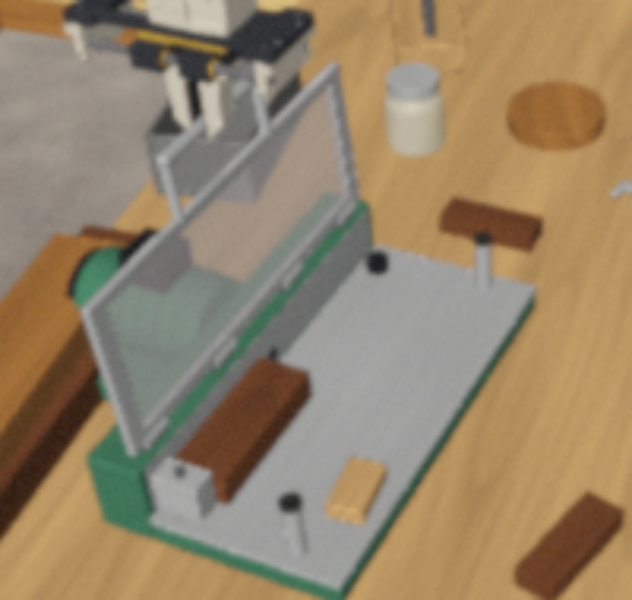

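Emit:
{"op": "send_rows", "data": {"moves": [[[0, 0, 0], [0, 0, 0], 30], [[0, 0, 0], [0, 0, 0], 30], [[0, 8, 4], [0, 0, 0], 30], [[0, 7, 0], [0, 0, 0], 30], [[0, 3, 0], [0, 0, 0], 30], [[0, 0, 0], [0, 0, 0], 0], [[0, 0, 0], [0, 0, 0], 0], [[0, 0, 0], [0, 0, 0], 0], [[0, 0, 0], [0, 0, 0], 0], [[0, 0, 0], [0, 0, 0], 0]]}}

```text
time: 20.15
tool_pos: [696.1, 46.6, 298.4]
tcp_rot: [-1.577, 0.007, -1.675]
contact_force: [-1.5, -1.0, -0.9]
grip_width: 11.3
```

Run:
```python
from plant import bot,viewer,spot_point
from h import *
o=bot.get_obs();plan(o,(84,0,284),0,True)
im=viewer.capture("top");print(spot_point("top","guard_bar"))
```

```text
t 20.15 tip(machine) [ 81.6   4.8 276.4] F [-1.5 -1.  -0.9] w 11.3
rot deg [ 0.3  1.2 -0.4]
shift tool [ 4.8 -7.6  2.2]
[{'point': [312.2, 114.7], 'conf': 0.57}, {'point': [181.0, 225.6], 'conf': 0.27}]
```

```bash
cat >> h.py <<'E'
def arc(o,n,da,off=None):
    t=tipm(o);C=cur(o)
    # a from x for steep, from z near bottom
    zb=t[2]+(27 if off is None else off)
    a=np.arctan2(zb-95,65-t[0]);r=np.hypot(zb-95,65-t[0])
    print('a',a.round(3),'r',r.round(1),'tip',t.round(1),'F',o['contact_force'].round(1),'w',round(o['grip_width'],1),'t',o['time'])
    px,pz=t[0],zb
    for k in range(n):
        b=a-da*(k+1);q=(65-210*np.cos(b),95+210*np.sin(b))
        print(round(b,2),'tool y',round(pz-q[1],1),'z',round(q[0]-px,1));px,pz=q
E
python3 - <<'E'
from plant import bot
from h import *
arc(bot.get_obs(),9,.06)
E
```

```text
a 1.65 r 209.1 tip [ 81.6   4.9 276.4] F [-1.8  0.1 -1.5] w 11.2 t 20.25
1.59 tool y -1.6 z -12.5
1.53 tool y 0.1 z -12.6
1.47 tool y 0.9 z -12.6
1.41 tool y 1.6 z -12.5
1.35 tool y 2.4 z -12.4
1.29 tool y 3.1 z -12.2
1.23 tool y 3.8 z -12.0
1.17 tool y 4.6 z -11.7
1.11 tool y 5.3 z -11.4
```

Emit:
{"op": "send_rows", "data": {"moves": [[[0, 0, -6], [0, 0, 0], 0], [[0, 0, -12], [0, 0, 0], 0], [[0, 0.5, -12], [0, 0, 0], 0], [[0, 1, -12], [0, 0, 0], 0], [[0, 2, -12], [0, 0, 0], 0]]}}

```text
time: 20.88
tool_pos: [646.8, 53.0, 297.1]
tcp_rot: [-1.555, 0.01, -1.675]
contact_force: [6.5, 0.6, -0.7]
grip_width: 11.2
```

Run:
```python
from plant import bot,viewer
from h import *
arc(bot.get_obs(),8,.06)
im=viewer.capture("scene");cv2.imwrite("pics/s15.png",cv2.resize(im[90:280,160:360],(632,600)))
```

```text
a 1.415 r 209.7 tip [ 32.5   5.2 275.1] F [ 6.5  0.6 -0.7] w 11.2 t 20.875
1.35 tool y 2.0 z -12.4
1.29 tool y 3.1 z -12.2
1.23 tool y 3.8 z -12.0
1.17 tool y 4.5 z -11.8
1.11 tool y 5.2 z -11.5
1.05 tool y 5.9 z -11.1
0.99 tool y 6.5 z -10.8
0.93 tool y 7.2 z -10.4
```

View pics/s15.png

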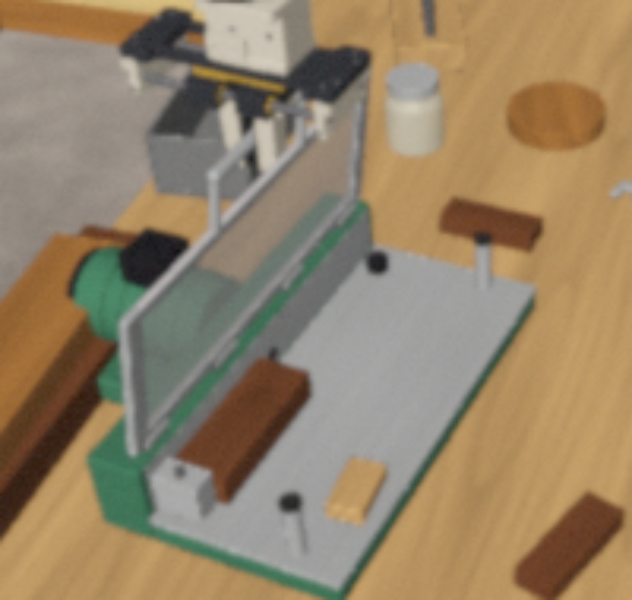

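Emit:
{"op": "send_rows", "data": {"moves": [[[0, 2, -12.4], [0, 0, 0], 0], [[0, 3, -12.2], [0, 0, 0], 0], [[0, 3.8, -12], [0, 0, 0], 0], [[0, 4.5, -11.8], [0, 0, 0], 0], [[0, 5.2, -11.5], [0, 0, 0], 0], [[0, 5.9, -11], [0, 0, 0], 0]]}}

```text
time: 21.68
tool_pos: [581.2, 61.5, 275.9]
tcp_rot: [-1.53, 0.014, -1.674]
contact_force: [5.3, 0.9, 1.4]
grip_width: 10.8
```

Run:
```python
from plant import bot,viewer
from h import *
arc(bot.get_obs(),8,.06)
```

```text
a 1.085 r 210.3 tip [-33.2   5.7 254. ] F [5.3 0.9 1.4] w 10.8 t 21.675
1.02 tool y 6.5 z -10.8
0.96 tool y 6.9 z -10.6
0.9 tool y 7.5 z -10.1
0.84 tool y 8.1 z -9.7
0.78 tool y 8.6 z -9.2
0.72 tool y 9.2 z -8.6
0.66 tool y 9.7 z -8.1
0.6 tool y 10.1 z -7.5
```

Emit:
{"op": "send_rows", "data": {"moves": [[[0, 6.5, -10.8], [-0.5, 0, 0], 0], [[0, 7, -10.5], [-0.5, 0, 0], 0], [[0, 7.5, -10], [-0.5, 0, 0], 0], [[0, 8, -9.7], [-0.5, 0, 0], 0], [[0, 8.6, -9.2], [-0.5, 0, 0], 0], [[0, 9.2, -8.6], [-0.5, 0, 0], 0]]}}

```text
time: 22.42
tool_pos: [522.6, 69.2, 227.3]
tcp_rot: [-1.577, 0.016, -1.674]
contact_force: [4.7, 1.9, 1.0]
grip_width: 10.9
```

Run:
```python
from plant import bot,viewer
from h import *
arc(bot.get_obs(),8,.05)
im=viewer.capture("scene");cv2.imwrite("pics/s16.png",cv2.resize(im[90:280,160:360],(632,600)))
```

```text
a 0.714 r 209.5 tip [-93.3   6.1 205.3] F [4.7 1.9 1. ] w 10.9 t 22.425
0.66 tool y 7.8 z -7.0
0.61 tool y 8.4 z -6.3
0.56 tool y 8.7 z -5.8
0.51 tool y 9.0 z -5.4
0.46 tool y 9.3 z -4.9
0.41 tool y 9.5 z -4.5
0.36 tool y 9.7 z -4.0
0.31 tool y 9.9 z -3.5
```

View pics/s16.png

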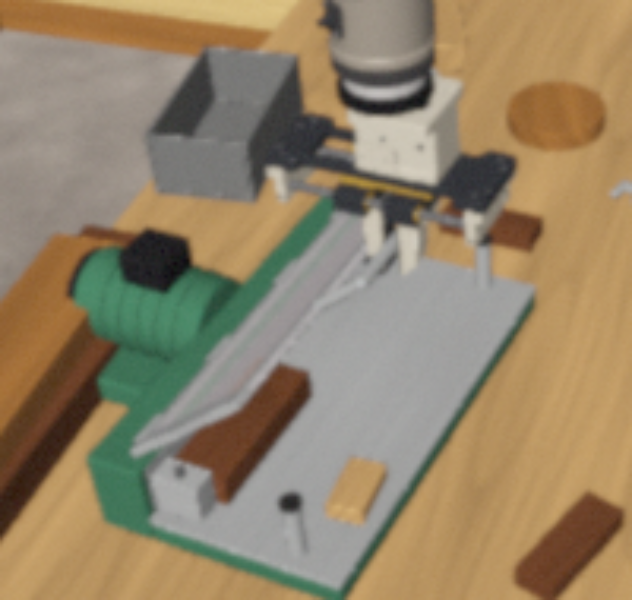

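Emit:
{"op": "send_rows", "data": {"moves": [[[0, 7.8, -7], [0, 0, 0], 0], [[0, 8.3, -6.3], [0, 0, 0], 0], [[0, 8.7, -5.8], [0, 0, 0], 0], [[0, 8, -4.8], [0, 0, 0], 0], [[0, 7, -3.7], [0, 0, 0], 0], [[0, 6, -2.9], [0, 0, 0], 0]]}}

```text
time: 23.22
tool_pos: [490.3, 73.4, 177.6]
tcp_rot: [-1.577, 0.016, -1.675]
contact_force: [4.3, 1.1, 1.5]
grip_width: 10.9
```

Run:
```python
from plant import bot,viewer
from h import *
arc(bot.get_obs(),12,.03)
im=viewer.capture("scene");cv2.imwrite("pics/s17.png",cv2.resize(im[90:280,160:360],(632,600)))
```

```text
a 0.43 r 210.0 tip [-125.9    6.2  155.6] F [4.3 1.1 1.5] w 10.9 t 23.225
0.4 tool y 5.8 z -2.5
0.37 tool y 5.8 z -2.4
0.34 tool y 5.9 z -2.2
0.31 tool y 6.0 z -2.0
0.28 tool y 6.0 z -1.8
0.25 tool y 6.1 z -1.7
0.22 tool y 6.1 z -1.5
0.19 tool y 6.2 z -1.3
0.16 tool y 6.2 z -1.1
0.13 tool y 6.2 z -0.9
0.1 tool y 6.3 z -0.7
0.07 tool y 6.3 z -0.5
```

View pics/s17.png

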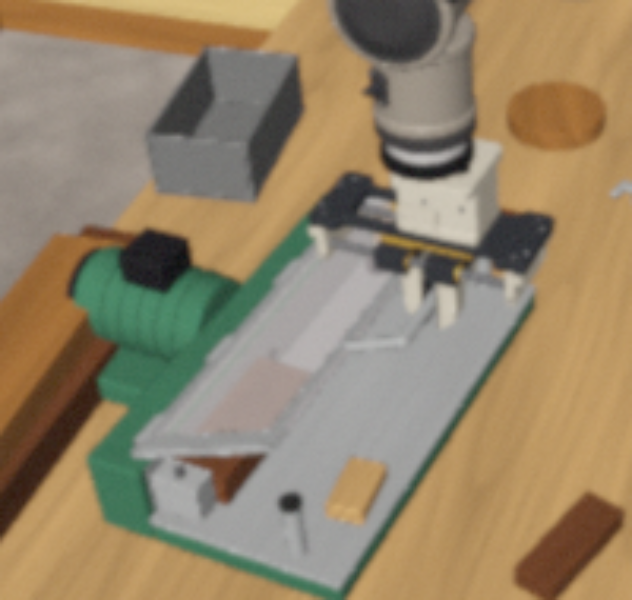

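Emit:
{"op": "send_rows", "data": {"moves": [[[0, 5.8, -2.5], [0, 0, 0], 0], [[0, 5.8, -2.4], [0, 0, 0], 0], [[0, 5.9, -2.2], [0, 0, 0], 0], [[0, 6, -2], [0, 0, 0], 0], [[0, 6, -1.8], [0, 0, 0], 0], [[0, 6, -1.7], [0, 0, 0], 0], [[0, 6, -1.5], [0, 0, 0], 0], [[0, 6, -1.3], [0, 0, 0], 0]]}}

```text
time: 24.28
tool_pos: [474.8, 75.4, 126.9]
tcp_rot: [-1.573, 0.016, -1.675]
contact_force: [5.7, 1.3, 2.9]
grip_width: 11.1
```

Run:
```python
from plant import bot,viewer
from h import *
arc(bot.get_obs(),12,.02)
```

```text
a 0.177 r 209.7 tip [-141.4    6.3  104.9] F [5.7 1.3 2.9] w 11.1 t 24.275
0.16 tool y 4.1 z -1.0
0.14 tool y 4.2 z -0.6
0.12 tool y 4.2 z -0.5
0.1 tool y 4.2 z -0.4
0.08 tool y 4.2 z -0.4
0.06 tool y 4.2 z -0.3
0.04 tool y 4.2 z -0.2
0.02 tool y 4.2 z -0.1
-0.0 tool y 4.2 z -0.0
-0.02 tool y 4.2 z 0.1
-0.04 tool y 4.2 z 0.1
-0.06 tool y 4.2 z 0.2
```

Emit:
{"op": "send_rows", "data": {"moves": [[[0, 4, -1], [0, 0, 0], 0], [[0, 4, -0.6], [0, 0, 0], 0], [[0, 4, -0.5], [0, 0, 0], 0], [[0, 4, -0.4], [0, 0, 0], 0], [[0, 4, -0.4], [0, 0, 0], 0], [[0, 4, -0.3], [0, 0, 0], 0], [[0, 4, -0.2], [0, 0, 0], 0]]}}

```text
time: 25.15
tool_pos: [472.2, 75.8, 97.2]
tcp_rot: [-1.571, 0.015, -1.675]
contact_force: [5.0, -0.0, 2.1]
grip_width: 10.9
```

Run:
```python
from plant import bot,viewer
from h import *
arc(bot.get_obs(),3,.02)
```

```text
a 0.034 r 209.2 tip [-144.1    6.3   75.2] F [ 5.  -0.   2.1] w 10.9 t 25.15
0.01 tool y 4.2 z -0.9
-0.01 tool y 4.2 z -0.0
-0.03 tool y 4.2 z 0.1
```

Emit:
{"op": "send_rows", "data": {"moves": [[[0, 4, 0], [0, 0, 0], 0], [[0, 3, 0], [0, 0, 0], 0], [[0, 3, 0], [0, 0, 0], 0]]}}

```text
time: 25.52
tool_pos: [472.3, 75.9, 92.7]
tcp_rot: [-1.569, 0.015, -1.674]
contact_force: [-6.3, -1.3, 39.3]
grip_width: 11.0
```

Emit:
{"op": "send_rows", "data": {"moves": [[[0, 3, 0], [0, 0, 0], 0], [[0, 3, 0], [0, 0, 0], 0]]}}

```text
time: 25.78
tool_pos: [472.2, 75.9, 92.7]
tcp_rot: [-1.565, 0.015, -1.673]
contact_force: [-6.8, -1.2, 36.5]
grip_width: 11.0
```

Run:
```python
from plant import bot,viewer
from h import *
arc(bot.get_obs(),1,.02)
im=viewer.capture("scene");cv2.imwrite("pics/s18.png",cv2.resize(im[90:280,160:360],(632,600)))
```

```text
a 0.013 r 208.9 tip [-143.9    6.4   70.7] F [-6.8 -1.2 36.5] w 11.0 t 25.775
-0.01 tool y 4.2 z -1.1
```

View pics/s18.png

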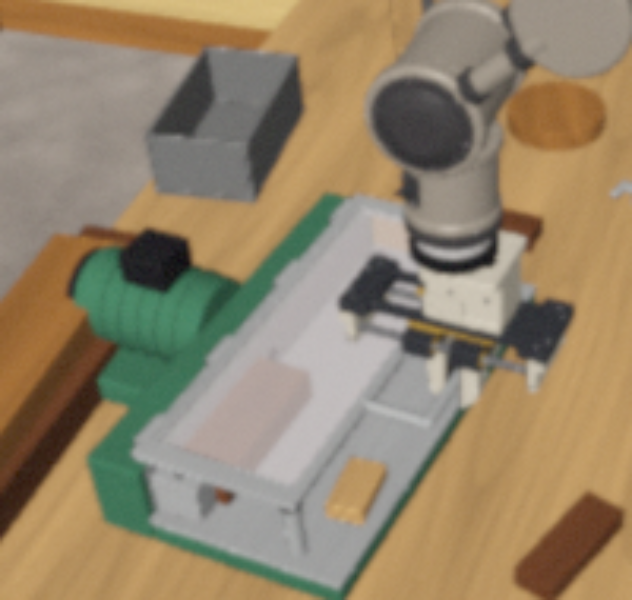

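Emit:
{"op": "send_rows", "data": {"moves": [[[0, 0, 0], [0, 0, 0], 11], [[0, 0, 0], [0, 0, 0], 36], [[0, 0, 0], [0, 0, 0], 36], [[0, 0, 0], [0, 0, 0], 36], [[0, 0, 0], [0, 0, 0], 36], [[0, 0, 0], [0, 0, 0], 36]]}}

```text
time: 26.58
tool_pos: [466.2, 76.0, 90.1]
tcp_rot: [-1.579, 0.013, -1.671]
contact_force: [-0.7, -0.6, 0.9]
grip_width: 36.0
```

Run:
```python
from plant import bot,viewer
from h import *
arc(bot.get_obs(),1,.02)
W=viewer.camera_model("wrist");im=viewer.capture("wrist");cv2.imwrite("pics/w19.png",im)
```

```text
a 0.001 r 215.2 tip [-150.2    5.8   68.2] F [-0.7 -0.6  0.9] w 36.0 t 26.575
-0.02 tool y 4.2 z 5.3
```

View pics/w19.png

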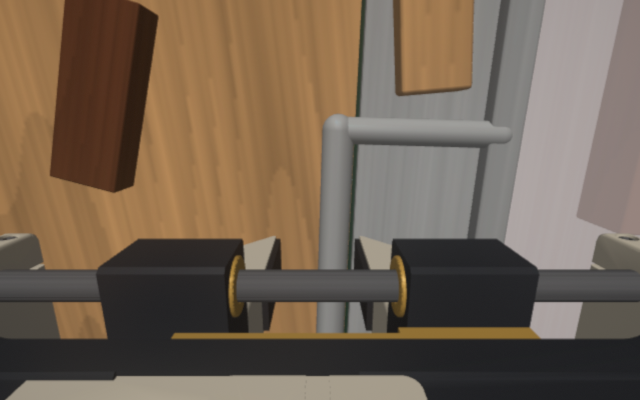

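Emit:
{"op": "send_rows", "data": {"moves": [[[0, 0, 5], [0, 0, 0], 40], [[0, 0, 0], [0, 0, 0], 40], [[0, -10, 0], [0, 0, 0], 40], [[0, -15, 0], [0, 0, 0], 40], [[0, -25, 0], [0, 0, 0], 40], [[0, -40, 0], [0, 0, 0], 40], [[0, -40, 0], [0, 0, 0], 40], [[0, -40, -20], [0, 0, 0], 40], [[0, 0, -50], [0, 0, 0], 40], [[0, 0, 0], [0, 0, 0], 40]]}}

```text
time: 27.88
tool_pos: [401.1, 80.1, 271.0]
tcp_rot: [-1.575, 0.014, -1.672]
contact_force: [-0.0, -0.4, 1.4]
grip_width: 40.1
```

Run:
```python
from plant import bot,viewer,spot_point
from h import *
o=bot.get_obs();print(o['time'],o['contact_force'].round(1),tipm(o))
S=viewer.camera_model("scene");im=viewer.capture("scene");cv2.imwrite("pics/s20.png",cv2.resize(im[90:280,160:360],(632,600)))
print(spot_point("scene","guard_bar"),spot_point("scene","blank"),proj(S,mw(MP,[[-145,0,95],[27.5,92,30]])))
W=viewer.camera_model("wrist");im=viewer.capture("wrist");cv2.imwrite("pics/w20.png",im)
for a in (0,.03,.06): print(a,proj(W,mw(MP,[[65-210*np.cos(a),y,95+210*np.sin(a)] for y in(0,70)])).round(1).tolist(),proj(S,mw(MP,[[65-210*np.cos(a),y,95+210*np.sin(a)] for y in(70,-70)])).round(1).tolist())
```

```text
27.875 [-0.  -0.4  1.4] [-215.24658502    1.78216457  248.98351907]
[] [{'point': [309.8, 162.6], 'conf': 0.71}, {'point': [338.4, 262.7], 'conf': 0.69}, {'point': [242.0, 187.6], 'conf': 0.45}] [[306.29618214 207.42113423]
 [238.71036126 228.68378545]]
0 [[389.7, 193.5], [395.6, 115.6]] [[295.5, 223.8], [316.3, 192.3]]
0.03 [[391.2, 195.0], [397.3, 115.6]] [[295.3, 222.1], [316.3, 190.6]]
0.06 [[393.0, 196.5], [399.4, 115.6]] [[295.1, 220.4], [316.1, 188.9]]
```

View pics/s20.png

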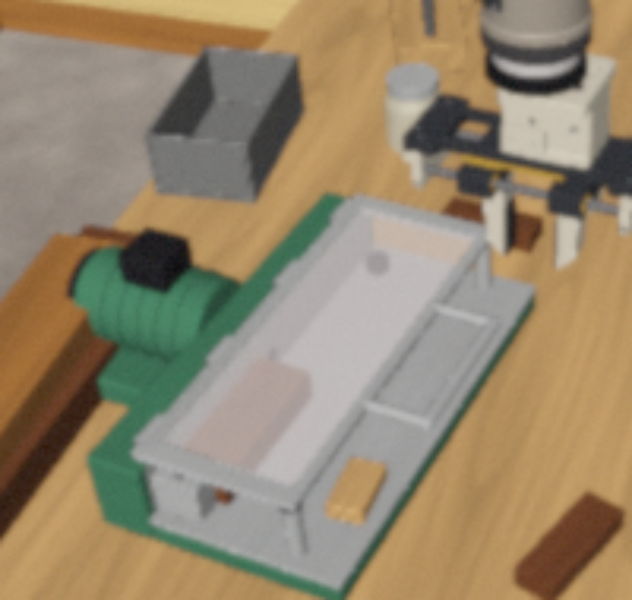

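View pics/w20.png

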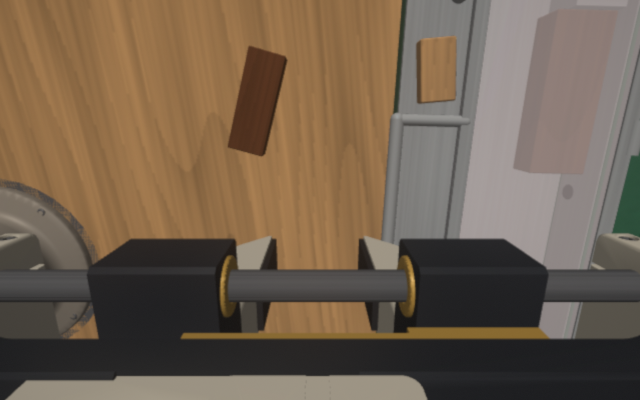

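The guard bar's left end shows at scene (296,224), and the prediction for angle 0 is (295.5,223.8), so the guard is down on its posts. The blank is unmoved in the corner, and the arm is clear at about 0 N.

Run:
```python
from plant import bot
print(bot.close_job())
```

```text
the job is handed in; nothing more can be done
None
```

The blank is home on the fence and end stop, and the guard is down on its stop posts and released. I handed the job in at about 28 s; hand-in reports no verdict, so these are my own checks.

- **Blank:** With the guard up, I pushed it flat against the fence with the open fingers, slid it along the fence to the end stop, and pressed it to the fence again. The fence pushes met about 14 N and the end-stop push about 25 N. The wrist picture taken with the guard still up showed it tight in the corner, and after closing it looked unchanged through the clear panel.
- **Guard:** I gripped the bar and led it down its arc from about 1.65 rad. The last 0.4 rad went at about 0.2 rad/s. At the bottom it met the posts at about 37 N vertical wrist force before I let go. That is near the 40 N limit, but the limit is for the arm or gripper body and this went through the finger pads.
- **After release:** The bar's end matched the position predicted for 0 rad to within a pixel, and the wrist force was about 0 N with the arm clear. My arm-based angle read 0.013 rad while pressing.
- **Other things:** I saw no movement of the offcut or anything else in view, but I did not measure their positions.

**Failed or disagreed:**
- **Tilt:** My first 30° tool tilt ran into a joint limit, so I used 12–14° instead.
- **Bar grip:** The first grip was too shallow, so I redid it.
- **Networks:** In the last scene picture they did not find the bar or the blank at home, so those two checks rest on the pictures and the projection.

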